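# Open the push-and-turn bucket

### The job

Three centrifuge buckets stand in their bench stands; open the one whose cap has a straight bar grip: push the cap down against its spring, keep it down while you turn it about 65 degrees anticlockwise (seen from above) past its catch, then lift it straight off. Lower the cap into the empty shallow steel tray and leave it standing there upright, bar on top, turned any way; set it down, do not drop it.

Things in the scene. Friction and masses are not known exactly. Their poses are not given: they have to be found in the camera images.
- cap_grip (a point): Centre of the bar grip on top of the grey sprung bayonet cap, 136 mm above the table when fitted. Bar 56 mm long along x, 16 mm thick along y, 32 mm high (16 mm each way from here); grasp its two long faces. Below it a round flange, 70 mm across, 7 mm thick, top face 16 mm below this point; fingertips may push on it. The other two buckets' lids have a round knob and a plain dome.
- cap: The same cap, 90 g; origin at the centre of its foot, 50 mm below cap_grip; x along the bar, z up. Foot: 36 mm round stem with two 12 mm wide lugs spanning 54 mm along x; the cap stands on it. It goes down 13 mm at most; spring 5 N at first, 11 N at the bottom. The catch is 7 mm deep: keep it 9 to 12 mm down while turning. Side play 2 mm.
- bucket: The bucket with this cap, fixed: 96 mm square foot, body 74 mm across, rim 100 mm high; origin under its centre, z up. Latched: cap foot 86 mm above it, cap x along bucket x within 5 degrees. Cap turned anticlockwise from above 55 to 80 degrees (65 is the middle, then a stop) is free and, let up, rises 4 mm above fitted height; lifted 20 mm it is clear.
- tray_in (a point): Centre of the inner floor of the fixed, empty steel tray, 4 mm above the table; the inside is 142 mm square along x and y, the walls 4 mm thick and 22 mm high over the table.

How it is judged:
On the way, in this order (a step that is already met when the one before it is completed fails the run):
1. the cap has been pushed down at least 6 mm while still latched (z of cap in the frame of bucket below 0.08 m and angle between the x axis of cap and the x axis of bucket, either way round below 0.3 rad and horizontal distance between cap and bucket below 0.01 m), for 0.1 s.
2. the cap has been turned free of its catch (45 degrees or more) while still in the bucket (angle between the x axis of cap and the x axis of bucket, either way round above 0.785 rad and z of cap in the frame of bucket below 0.096 m and horizontal distance between cap and bucket below 0.01 m), for 0.1 s.
3. the cap has been lowered over the tray floor to within 20 mm while held (z of cap in the frame of tray_in below 0.02 m and horizontal distance between cap and tray_in below 0.08 m and contact force between the fingers and cap above 0.5 N), for 0.1 s.
At the end, for the whole second after the job is handed in: The cap is off its bucket and stands upright (within 10 degrees, bar on top) on the floor of the tray, its foot's centre inside the tray (within 60 mm of the middle along each side), released and at rest (x of cap in the frame of tray_in between -0.06 and 0.06 m and y of cap in the frame of tray_in between -0.06 and 0.06 m and z of cap in the frame of tray_in below 0.008 m and angle between cap's own z axis and vertical below 0.17 rad and linear speed of cap below 0.02 m/s and contact force between the fingers and cap below 0.1 N); the robot touches nothing.
It also fails if it takes over 48 s, if anything falls off the work surface, if the arm or the gripper's body presses on something with over 40 N, if the wrist force passes 120 N, or if a joint passes its speed limit or range.

### The arm

A 6-joint arm with a two-finger parallel gripper is mounted at the origin on the work surface. World frame = base frame: x ahead of the robot, y to its left, z up, the work surface at z = 0. Lengths are in m, angles in rad, forces in N, time in s.
With the tool pointing down it reaches from about 0.35 to 0.85 m from the base axis. Payload 8.1 kg.
Tool frame: the origin (TCP) lies at the very end of the fingers, on their centre line; the grasp point (between the pads) lies 19 mm behind it; z points along the fingers, y is the direction in which the jaws open and shut (so a half turn about z gives the same grasp; the last joint's range is limited). The gripper opens to 93 mm and grips with 3 to 60 N. Pads are 15 mm wide; open, the fingers measure 128 mm over their backs; the gripper's body (75 mm by 188 mm) begins 65 mm behind the grasp point.
Start: joints at [-1.328, 0.13, 1.488, -0, 1.523, -0.085], TCP at [0.193, -0.568, 0.219] pointing down, gripper open.
Joint ranges: [-2.96, 2.96], [-0.89, 2.26], [0.02, 2.5], [-1.34, 4.48], [0, 2.73], [-2.66, 2.66]. Speed limits (rad/s): [2.39, 2.39, 2.79, 3.14, 3.14, 3.14].

### API

Orientations are given as a rotation vector (axis times angle).
In Python, from plant import robot gives the robot as it stands.
- The arm moves only by the shell command python3 -m inch 'ROWS' [FORCE]. ROWS is JSON, a list that holds one entry, the list of rows, each a list of 7 numbers: the shift along the tool's x, y, z in cm, then the turn, a rotation vector about the tool's x, y, z in degrees, then the gripper command: -1 is fully open, 1 is shut, values between are in proportion. A call has 1 to 5 rows; each row shifts and turns the commanded pose from where the row before left it, along the tool's axes as they then stand; what a row does not reach is not made up. A row lasts 1/10 s, in which the tool goes at most 50 mm and 8.59 degrees, less where a joint would pass 70% of its speed; a pose out of reach is approached as far as the arm can. A call with a gripper value outside its range is refused whole. The fingers move at their own pace and stop on an object; FORCE is the grip in N (left out, the last holds). Time passes only in rows, so rows that do not move let the fingers close. It gives the time, the measured TCP pose, the force and the opening at its end, in the units of the state.
- robot.read_state(): the state, without advancing time (a new reading comes with each control period).
- robot.read_camera(name): name is "scene" or "side" or "wrist"; returns a dict with "image" (420x560x3 uint8, blue, green, red), "K" (3x3 intrinsics, pixels), "R" (3x3) and "t" (3): a world point X has camera coordinates R X + t; the wrist camera has in their place "tool_from_camera" (4x4, takes a point from camera to tool coordinates, whose origin is the TCP and whose axes are the flange's). Camera axes: x right, y down, z forward; pixel columns grow to the right and rows downward; lengths in m; the calibration is good to about 2 mm. A picture is of the moment at which its call begins: read the wrist's pose just before it. There is no depth.
- robot.close_job(): hands the job in, once; it reports no verdict.
The state is a dict: "t": time; "q": joint angles; "dq": joint speeds; "joint_torque": joint torques, N m; "tool_pos": TCP position; "orientation": TCP orientation; "force": force on the tool from outside, world axes, zero at the start; "wrist_torque": the same for the moment, N m; "opening": finger opening in m.
Only numpy, scipy, OpenCV 4.12 (cv2) and the standard library are available. Lean on these libraries where they do the work, as an engineer would, in place of code of your own. Each camera call takes 0.05 s, during which the arm holds its last target. There are 200 camera calls.

## Working session

There is one attempt and no reset: what is moved stays moved. The work goes in short steps, Python scripts to look and compute and a shell command to move; the robot and the scene stay as the last step left them, time stands still between calls to the robot, and variables do not carry over. Pictures are saved under pics/ and viewed, about 8 in all and at most 12, crops included, and the job is handed in when it is done.

```bash
ls; mkdir -p pics
cat > h.py <<'E'
import numpy as np, cv2, sys
from scipy.spatial.transform import Rotation as Rn
from plant import robot
def cam(n):
    s=robot.read_state(); c=robot.read_camera(n); K=np.array(c["K"])
    if n=="wrist":
        T=np.array(c["tool_from_camera"]); Rt=Rn.from_rotvec(s["orientation"]).as_matrix()
        Rc=Rt@T[:3,:3]; o=Rt@T[:3,3]+np.array(s["tool_pos"])
    else:
        Rc=np.array(c["R"]).T; o=-Rc@np.array(c["t"])
    return c["image"],K,Rc,o
def ray(K,Rc,o,u,v):
    d=Rc@np.linalg.solve(K,[u,v,1.]); return o,d/np.linalg.norm(d)
def onz(K,Rc,o,u,v,z):
    o,d=ray(K,Rc,o,u,v); return o+d*(z-o[2])/d[2]
def tri(r1,r2):
    (o1,d1),(o2,d2)=r1,r2
    a=np.linalg.lstsq(np.c_[d1,-d2],o2-o1,rcond=None)[0]
    p,q=o1+a[0]*d1,o2+a[1]*d2
    return (p+q)/2,np.linalg.norm(p-q)
def proj(K,Rc,o,X):
    p=K@(Rc.T@(np.asarray(X)-o)); return p[:2]/p[2]
E
python3 - <<'E'
from h import *
s=robot.read_state(); print({k:np.round(v,3).tolist() for k,v in s.items()})
for n in("scene","side"):
    im,K,Rc,o=cam(n); cv2.imwrite(f"pics/{n}0.png",im); np.savez(f"{n}.npz",K=K,Rc=Rc,o=o); print(n,o.round(3),K[0,0])
E
```

```text
pics
{'t': 0.0, 'q': [-1.328, 0.131, 1.489, -0.0, 1.523, -0.085], 'dq': [0.001, -0.0, -0.001, 0.0, -0.002, 0.001], 'joint_torque': [-0.002, -55.984, -49.176, 0.077, 0.035, -0.0], 'tool_pos': [0.193, -0.567, 0.218], 'orientation': [-3.098, -0.512, 0.0], 'force': [0.25, -0.021, -0.389], 'wrist_torque': [0.004, 0.047, 0.036], 'opening': 0.093}
scene [0.936 0.608 0.808] 498.51194468668666
side [ 0.366 -0.682  0.55 ] 391.8936104162695
```

View pics/scene0.png

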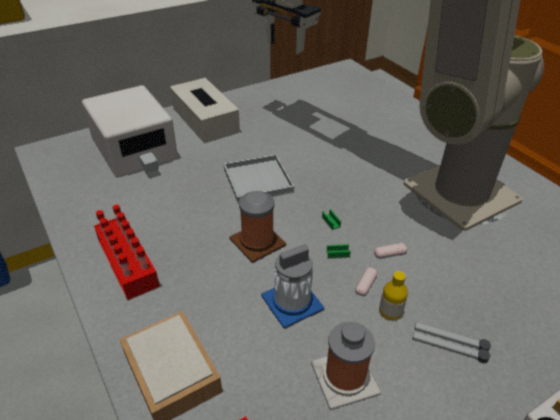

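View pics/side0.png

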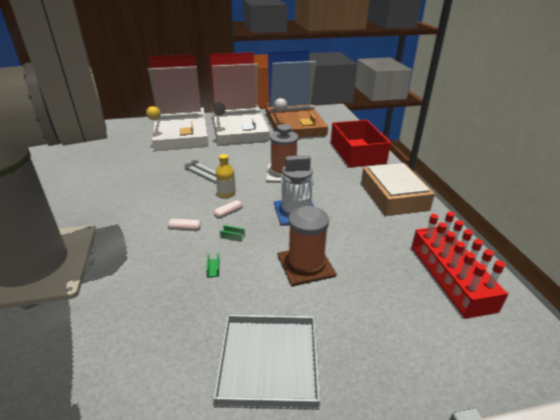

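Bar-grip cap is on the blue-footed bucket: grip at scene (293,257), side (297,163). The tray is at scene (258,177), with side-view corners around (228,317), (312,317), (318,402), (218,402).

Run:
```python
from h import *
L={n:(lambda f:(f["K"],f["Rc"],f["o"]))(np.load(n+".npz")) for n in("scene","side")}
def T(a,b): p,e=tri(ray(*L["scene"],*a),ray(*L["side"],*b)); print(p.round(4),"gap",round(e,4))
T((294,256),(297,163))   # bar centre
T((258,175),(268,357))   # tray centre
c=np.array([onz(*L["side"],u,v,.022) for u,v in((228,317),(312,317),(318,402),(218,402))]); print(c.round(3),c.mean(0).round(3))
print("side lens",np.linalg.norm(c-np.roll(c,1,0),axis=1).round(3))
for n in L:
    im=cv2.imread(f"pics/{n}0.png"); h=cv2.cvtColor(im,cv2.COLOR_BGR2HSV)
    m=cv2.inRange(h,(105,130,60),(125,255,255)); N,lab,st,ce=cv2.connectedComponentsWithStats(m)
    for i in range(1,N):
        if st[i,4]>150 : print(n,st[i],ce[i].round(1))
    # stand outline
    if n=="scene":
        i=[i for i in range(1,N) if st[i,4]>150 and 240<ce[i][0]<340 and 260<ce[i][1]<340][0]
        pts=cv2.convexHull(np.argwhere(lab==i)[:,::-1].astype(np.int32)); 
        w=np.array([onz(*L[n],u,v,.01)[:2] for u,v in pts[:,0]],np.float32)*1000; print(cv2.minAreaRect(w))
```

```text
[0.5708 0.0754 0.1359] gap 0.0028
[ 0.4296 -0.3166  0.0161] gap 0.0012
[[ 0.376 -0.231  0.022]
 [ 0.516 -0.26   0.022]
 [ 0.483 -0.404  0.022]
 [ 0.348 -0.376  0.022]] [ 0.431 -0.318  0.022]
side lens [0.148 0.142 0.148 0.138]
scene [262 289  61  39 828] [291.1 309.1]
((575.203857421875, 78.81173706054688), (95.08096313476562, 93.60489654541016), 88.57502746582031)
side [231   0  12  21 233] [236.9   9.8]
side [281   0  14  20 159] [290.    8.4]
side [  0   9  20  58 599] [ 6.2 46.2]
side [401  35  17  33 373] [409.2  49.9]
side [ 234   36  165   52 2905] [321.4  47.8]
side [389 107  16  33 350] [395.6 122.6]
side [353 108  35  24 427] [373.5 116.4]
```

Bar runs roughly along world x (yaw ≈ -1.4°), with the height 0.136 as stated. Next I move above the cap.

```bash
python3 -m inch '[[[3.55,-3.05,-0.5,0,0,0,-1],[3.55,-3.05,-0.5,0,0,0,-1],[3.55,-3.05,-0.5,0,0,0,-1],[3.55,-3.05,-0.5,0,0,0,-1],[3.55,-3.05,-0.5,0,0,0,-1]]]' 30
python3 -m inch '[[[3.55,-3.05,-0.5,0,0,0,-1],[3.55,-3.05,-0.5,0,0,0,-1],[3.55,-3.05,-0.5,0,0,0,-1],[3.55,-3.05,-0.5,0,0,0,-1],[3.55,-3.05,-0.5,0,0,0,-1]]]'
python3 -m inch '[[[3.55,-3.05,-0.5,0,0,0,-1],[3.55,-3.05,-0.5,0,0,0,-1],[3.55,-3.05,-0.5,0,0,0,-1],[3.55,-3.05,-0.5,0,0,0,-1],[3.55,-3.05,-0.5,0,0,0,-1]]]'
python3 -m inch '[[[3.3,-3,-0.5,0,0,0,-1],[0,0,0,0,0,7,-1],[0,0,0,0,0,7,-1],[0,0,0,0,0,6,-1],[0,0,0,0,0,0,-1]]]'
python3 - <<'E'
from h import *
s=robot.read_state(); print(s["tool_pos"],s["q"], s["t"])
print(Rn.from_rotvec(s["orientation"]).as_matrix().round(3))
im,K,Rc,o=cam("wrist"); cv2.imwrite("pics/w1.png",im); np.savez("w1.npz",K=K,Rc=Rc,o=o); print(o,proj(K,Rc,o,[.572,.077,.136]))
E
```

```text
t: 0.6
tool_pos: [0.3125, -0.3646, 0.2433]
orientation: [-3.099, -0.512, 0.0]
force: [0.7, 0.5, -0.0]
opening: 0.0931
t: 1.1
tool_pos: [0.4315, -0.1631, 0.2686]
orientation: [-3.1, -0.512, 0.0]
force: [1.0, -1.0, 0.5]
opening: 0.0928
t: 1.6
tool_pos: [0.5505, 0.0385, 0.2934]
orientation: [3.099, 0.513, -0.001]
force: [1.0, -0.8, 0.7]
opening: 0.0928
t: 2.1
tool_pos: [0.5714, 0.0757, 0.298]
orientation: [3.141, -0.035, -0.002]
force: [0.4, -0.4, -0.1]
opening: 0.0926
[0.57143564 0.07574845 0.29799585] [4.28498144e-02 4.84567934e-02 1.43180466e+00 1.33950660e-06
 1.66245813e+00 1.63621590e+00] 2.1
[[ 1.    -0.023 -0.001]
 [-0.023 -1.    -0.   ]
 [-0.001  0.    -1.   ]]
[0.64083289 0.07395116 0.46434516] [281.76168432 199.18464541]
```

View pics/w1.png

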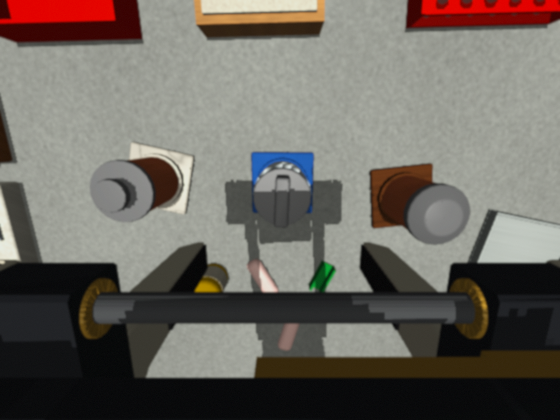

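The cap is centred near (282,195), its bar nearly vertical in the image, i.e. along world x. I'll enlarge the crop and get the edges.

Run:
```python
from h import *
im=cv2.imread("pics/w1.png")[140:250,230:340]
cv2.imwrite("pics/w1c.png",cv2.resize(im,None,fx=5,fy=5,interpolation=cv2.INTER_NEAREST))
```

```text
(no output)
```

View pics/w1c.png

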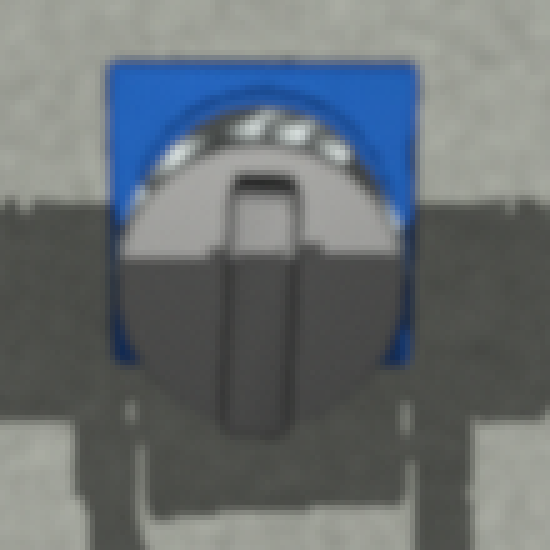

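Crop: flange edges at 117–402 (x) and 142–~428 (y); bar top face from (265,190) to (257,437). I'll cast these onto their heights.

Run:
```python
from h import *
f=np.load("w1.npz"); C=f["K"],f["Rc"],f["o"]
P=lambda x,y,z: onz(*C,230+x/5-.4,140+y/5-.4,z)
l,r,t=P(117,284,.12),P(402,284,.12),P(260,142,.12); print("flange",l.round(4),r.round(4),(l+r)[:2]/2,"top",t.round(4),"->cx",t[0]-.035, np.linalg.norm(l-r))
a,b=P(265.5,190,.152),P(256.5,437,.152); print("bar",a.round(4),b.round(4),((a+b)/2).round(4),np.linalg.norm(a-b),np.degrees(np.arctan2(*(a-b)[1::-1])))
c=[P(x,y,.006) for x,y in((110,62),(417,64))]; print("stand top edge",np.round(c,4),np.degrees(np.arctan2(*(c[0]-c[1])[:2]))*1)
p,e=tri(ray(*C,230+260.5/5,140+314/5),ray(*[np.load("side.npz")[k] for k in("K","Rc","o")],297,157)); print("tri bar top w/ side",p.round(4),e)
```

```text
flange [0.5728 0.1114 0.12  ] [0.5713 0.0433 0.12  ] [0.57204634 0.0773771 ] top [0.6057 0.0764 0.12  ] ->cx 0.5707226993037917 0.06808484187042804
bar [0.5988 0.0753 0.152 ] [0.5438 0.0786 0.152 ] [0.5713 0.0769 0.152 ] 0.055120476505695834 -3.428587877359786
stand top edge [[0.6195 0.1226 0.006 ]
 [0.6167 0.0286 0.006 ]] 1.688219412770826
tri bar top w/ side [0.5702 0.0769 0.1504] 0.001706815201919419
```

```bash
python3 -m inch '[[[0,-0.12,3,0,0,2,-1],[0,0,4,0,0,0,-1],[0,0,3,0,0,0,-1],[0,0,0,0,0,0,-1]]]'
python3 - <<'E'
from h import *
s=robot.read_state(); print(s["tool_pos"],s["t"])
im,K,Rc,o=cam("wrist"); np.savez("w2.npz",K=K,Rc=Rc,o=o); p=proj(K,Rc,o,[.5715,.077,.136]); print(p)
x0,y0=int(p[0])-80,int(p[1])-80; print(x0,y0)
cv2.imwrite("pics/w2c.png",cv2.resize(im[max(y0,0):y0+160,x0:x0+160],None,fx=4,fy=4,interpolation=cv2.INTER_NEAREST)[:600])
E
```

```text
t: 2.55
tool_pos: [0.5682, 0.0764, 0.193]
orientation: [3.14, -0.084, -0.015]
force: [-0.8, -0.9, -0.3]
opening: 0.0932
[0.56819876 0.07643724 0.19296377] 2.55
[281.77884712 222.48315841]
201 142
```

View pics/w2c.png

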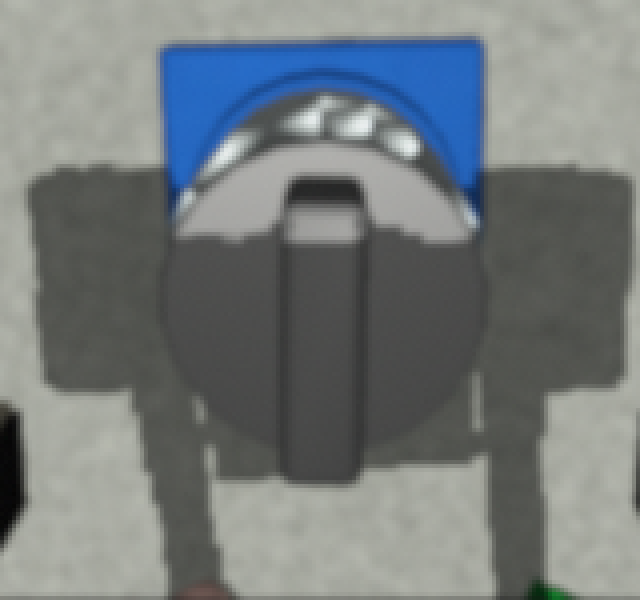

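Closer view: the bar top face runs from (327,206) to (320,483) in the crop; flange edges are at x 160–487 (y≈305), top at y 140.

Run:
```python
from h import *
f=np.load("w2.npz"); C=f["K"],f["Rc"],f["o"]
P=lambda x,y,z: onz(*C,201+x/4-.4,142+y/4-.4,z)
l,r,t=P(160,305,.12),P(487,305,.12),P(323,140,.12); print("flange",(l+r)[:2]/2,"top->cx",t[0]-.035, np.linalg.norm(l-r))
a,b=P(327,206,.152),P(320,483,.152); print("bar",((a+b)/2).round(4),np.linalg.norm(a-b),np.degrees(np.arctan2(*(a-b)[1::-1])))
g=np.load("w1.npz")
m1=proj(g["K"],g["Rc"],g["o"],0)if 0 else None
for q,w in(((265.5,190),(327,206)),((256.5,437),(320,483))):
    print("tri end",[v if np.isscalar(v) else v.round(4) for v in tri(ray(g["K"],g["Rc"],g["o"],229.6+q[0]/5,139.6+q[1]/5),ray(*C,200.6+w[0]/4,141.6+w[1]/4))])
s=robot.read_state(); print(s["tool_pos"],Rn.from_rotvec(s["orientation"]).as_matrix().round(4),s["t"])
```

```text
flange [0.57076055 0.07734571] top->cx 0.5706679858291135 0.06916259888644813
bar [0.5714 0.0772 0.152 ] 0.053820350116710436 -4.564513586783859
tri end [array([0.5999, 0.0751, 0.16  ]), np.float64(0.0002936919346567692)]
tri end [array([0.5423, 0.0791, 0.147 ]), np.float64(0.0008571810311920565)]
[0.56979622 0.07655308 0.19630217] [[ 9.985e-01 -5.410e-02 -5.300e-03]
 [-5.410e-02 -9.985e-01 -1.000e-04]
 [-5.300e-03  4.000e-04 -1.000e+00]] 2.6
```

```bash
python3 -m inch '[[[0,0,2.4,0,0,1,-1],[0,0,2.5,0,0,0,-1],[0,0,2.5,0,0,0,-1],[0,0,0,0,0,0,-1],[0,0,0,0,0,0,-1]]]'
python3 -m inch '[[[0,0,0,0,0,0,-1],[0,0,0,0,0,0,-1]]]'
```

```text
t: 3.1
tool_pos: [0.5726, 0.0768, 0.1268]
orientation: [-3.139, 0.114, -0.003]
force: [0.6, 0.8, -0.0]
opening: 0.093
t: 3.3
tool_pos: [0.5732, 0.0768, 0.1271]
orientation: [-3.139, 0.115, -0.006]
force: [1.0, -0.5, 0.0]
opening: 0.0925
```

```bash
python3 -m inch '[[[-0.17,0,0.4,0,0,0,-1],[0,0,0,0,0,0,1],[0,0,0,0,0,0,1],[0,0,0,0,0,0,1],[0,0,0,0,0,0,1]]]' 40
python3 -m inch '[[[0,0,0,0,0,0,1],[0,0,0,0,0,0,1],[0,0,0,0,0,0,1],[0,0,0,0,0,0,1],[0,0,0,0,0,0,1]]]'
```

```text
t: 3.8
tool_pos: [0.57, 0.0769, 0.1206]
orientation: [-3.139, 0.116, 0.0]
force: [0.2, -0.7, 0.7]
opening: 0.0659
t: 4.3
tool_pos: [0.57, 0.0769, 0.1206]
orientation: [-3.139, 0.116, 0.0]
force: [-0.2, -0.2, 0.5]
opening: 0.0257
```

```bash
python3 -m inch '[[[0,0,0,0,0,0,1],[0,0,0,0,0,0,1],[0,0,0,0,0,0,1],[0,0,0,0,0,0,1],[0,0,0,0,0,0,1]]]'
```

```text
t: 4.8
tool_pos: [0.57, 0.077, 0.1207]
orientation: [-3.139, 0.115, -0.0]
force: [0.5, 0.7, 0.9]
opening: 0.0158
```

```bash
python3 -m inch '[[[0,0,0.3,0,0,0,1],[0,0,0.3,0,0,0,1],[0,0,0.2,0,0,0,1],[0,0,0.2,0,0,0,1],[0,0,0,0,0,0,1]]]'
python3 -m inch '[[[0,0,0,0,0,0,1],[0,0,0,0,0,0,1],[0,0,0,0,0,0,1]]]'
```

```text
t: 5.3
tool_pos: [0.5702, 0.077, 0.1112]
orientation: [-3.139, 0.116, -0.001]
force: [-3.8, 0.9, 8.3]
opening: 0.0157
t: 5.6
tool_pos: [0.5702, 0.077, 0.1114]
orientation: [-3.139, 0.116, -0.001]
force: [-2.8, 1.2, 7.8]
opening: 0.0158
```

```bash
python3 -m inch '[[[-0.05,0,0.12,0,0,0,1],[0,0,0,0,0,0,1],[0,0,0,0,0,0,1]]]'
python3 -m inch '[[[0,0,0,0,0,-7,1],[0,0,0,0,0,-7,1],[0,0,0,0,0,-7,1],[0,0,0,0,0,0,1]]]'
```

```text
t: 5.9
tool_pos: [0.5702, 0.077, 0.1106]
orientation: [-3.139, 0.116, -0.003]
force: [-1.9, 2.2, 7.2]
opening: 0.0157
t: 6.3
tool_pos: [0.5708, 0.0767, 0.1109]
orientation: [3.106, 0.465, 0.005]
force: [-0.2, 1.0, 8.6]
opening: 0.016
```

```bash
python3 -m inch '[[[0,0,0.06,0,0,-7,1],[0,0,0,0,0,-7,1],[0,0,0,0,0,-7,1],[0,0,0,0,0,0,1]]]'
python3 -m inch '[[[0,0,0,0,0,-8,1],[0,0,0,0,0,-8,1],[0,0,0,0,0,-7,1],[0,0,0,0,0,0,1],[0,0,0,0,0,0,1]]]'
```

```text
t: 6.7
tool_pos: [0.5709, 0.0767, 0.1104]
orientation: [2.969, 1.023, 0.005]
force: [-0.2, 0.8, 8.4]
opening: 0.0154
t: 7.2
tool_pos: [0.571, 0.0767, 0.1104]
orientation: [2.708, 1.589, 0.005]
force: [0.2, 0.9, 8.2]
opening: 0.0154
```

```bash
python3 -m inch '[[[0,0,-0.4,0,0,0,1],[0,0,-0.4,0,0,0,1],[0,0,-0.4,0,0,0,1],[0,0,0,0,0,0,1],[0,0,0,0,0,0,1]]]'
python3 -m inch '[[[0,0,-0.4,0,0,0,1],[0,0,-0.3,0,0,0,1],[0,0,0,0,0,0,1],[0,0,0,0,0,0,1]]]'
```

```text
t: 7.7
tool_pos: [0.5701, 0.0768, 0.1211]
orientation: [2.709, 1.589, 0.002]
force: [2.3, -0.0, 3.0]
opening: 0.016
t: 8.1
tool_pos: [0.5688, 0.0769, 0.1272]
orientation: [-2.709, -1.589, 0.002]
force: [0.8, -0.4, -0.7]
opening: 0.0162
```

```bash
python3 -m inch '[[[0,0,-1,0,0,0,1],[0,0,-1.5,0,0,0,1],[0,0,-2.5,0,0,0,1],[0,0,-3,0,0,0,1],[0,0,-3,0,0,0,1]]]'
python3 -m inch '[[[0,0,-1.5,0,0,0,1],[0,0,0,0,0,0,1],[0,0,0,0,0,0,1]]]'
python3 - <<'E'
from h import *
s=robot.read_state(); R=Rn.from_rotvec(s["orientation"]).as_matrix(); print(s["tool_pos"],s["q"][5],s["opening"],s["force"],R.round(3).tolist())
print("to tray tool cm",(R.T@(np.array([.431,-.318,s["tool_pos"][2]])-s["tool_pos"])*100).round(2))
for n in ("side",): cv2.imwrite("pics/side1.png",cam(n)[0])
E
```

```text
t: 8.6
tool_pos: [0.5689, 0.077, 0.2397]
orientation: [-2.709, -1.589, 0.001]
force: [0.0, 0.3, -1.2]
opening: 0.0157
t: 8.9
tool_pos: [0.5691, 0.0769, 0.2521]
orientation: [-2.71, -1.589, 0.001]
force: [0.1, 0.2, -1.4]
opening: 0.0156
[0.56913251 0.07692711 0.25207395] 0.5550146778331564 0.015578655362609245 [ 0.05583139  0.22014947 -1.42745739] [[0.488, 0.873, -0.001], [0.873, -0.488, -0.0], [-0.0, -0.001, -1.0]]
to tray tool cm [-4.121e+01  7.220e+00  1.000e-02]
```

View pics/side1.png

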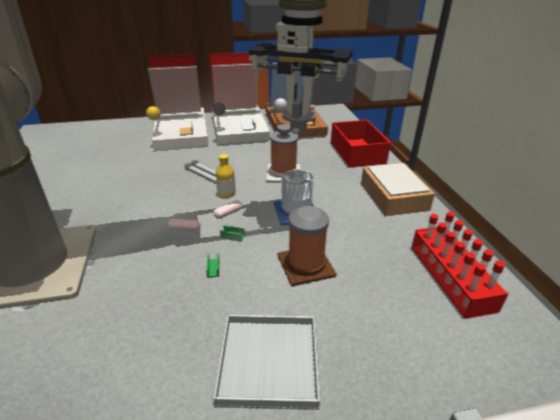

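The cap hangs upright in the gripper at about (300,110), and the bucket is open and still in place. On to the tray.

```bash
python3 -m inch '[[[-3,0.5,0,0,0,0,1],[-4.1,0.7,0,0,0,0,1],[-4.1,0.7,0,0,0,0,1],[-4.1,0.7,0,0,0,0,1],[-4.1,0.7,0,0,0,0,1]]]'
python3 -m inch '[[[-4.1,0.7,0,0,0,0,1],[-4.1,0.7,0,0,0,0,1],[-4.1,0.7,0,0,0,0,1],[-4.1,0.7,0,0,0,0,1],[-4.1,0.7,0,0,0,0,1]]]'
python3 -m inch '[[[-1.3,0.4,0,0,0,0,1],[0,0,0,0,0,0,1],[0,0,0,0,0,0,1],[0,0,0,0,0,0,1]]]'
python3 - <<'E'
from h import *
s=robot.read_state(); print(s["tool_pos"],s["t"],s["opening"],s["force"])
im,K,Rc,o=cam("wrist"); np.savez("w3.npz",K=K,Rc=Rc,o=o); cv2.imwrite("pics/w3.png",im); print(proj(K,Rc,o,[.431,-.318,.022]))
E
```

```text
t: 9.45
tool_pos: [0.5018, -0.1095, 0.2505]
orientation: [-2.707, -1.588, 0.004]
force: [0.5, -0.3, -0.0]
opening: 0.016
t: 9.95
tool_pos: [0.4324, -0.3053, 0.2505]
orientation: [-2.707, -1.588, 0.002]
force: [1.4, 0.0, -1.3]
opening: 0.0158
t: 10.35
tool_pos: [0.4316, -0.3163, 0.2522]
orientation: [-2.708, -1.591, -0.0]
force: [0.6, 1.0, -0.6]
opening: 0.0157
[ 0.43159222 -0.31632677  0.25221855] 10.35 0.015665554263050267 [ 0.59095317  1.00683766 -0.58244168]
[283.91001023 190.89328349]
```

View pics/w3.png

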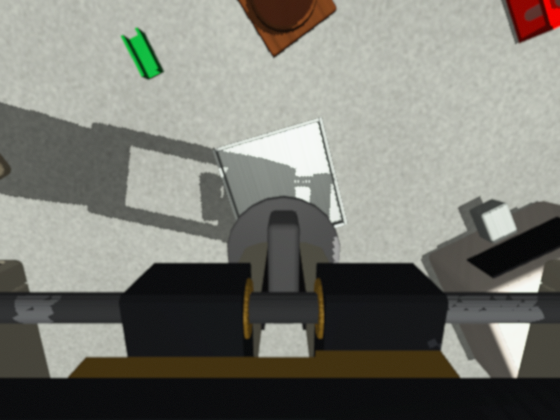

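Tray corners show at (216,150), (321,121) and (344,222), with the cap squarely between the fingers.

Run:
```python
from h import *
f=np.load("w3.npz"); C=f["K"],f["Rc"],f["o"]; g=np.load("side.npz"); S=g["K"],g["Rc"],g["o"]
c=np.array([onz(*C,u,v,.022) for u,v in((216,150),(321,121),(344,222))]); print(c.round(4),"centre",(c[0]+c[2])/2,np.linalg.norm(c-np.roll(c,1,0),axis=1))
for w,q in(((216,150),(228,317)),((321,121),(312,317)),((344,222),(318,402))):
    p,e=tri(ray(*C,*w),ray(*S,*q)); print(p.round(4),round(e,4))
```

```text
[[ 0.3792 -0.2264  0.022 ]
 [ 0.5173 -0.2615  0.022 ]
 [ 0.4833 -0.3979  0.022 ]] centre [ 0.43125042 -0.31216669  0.022     ] [0.20056662 0.14240287 0.14055075]
[ 0.3771 -0.2257  0.0156] 0.0016
[ 0.516  -0.2613  0.024 ] 0.002
[ 0.4841 -0.4005  0.0152] 0.0011
```

```bash
python3 -m inch '[[[0,0,4,0,0,0,1],[0,0,4.5,0,0,0,1],[0,0,4.5,0,0,0,1],[0,0,3,0,0,0,1],[0,0,2,0,0,0,1]]]'
python3 -m inch '[[[0,0,1.5,0,0,0,1],[0,0,1,0,0,0,1],[0,0,0.5,0,0,0,1],[0,0,0,0,0,0,1],[0,0,0,0,0,0,1]]]'
```

```text
t: 10.9
tool_pos: [0.4304, -0.3153, 0.0697]
orientation: [-2.705, -1.59, 0.002]
force: [-0.4, 0.3, -0.2]
opening: 0.0159
t: 11.4
tool_pos: [0.4319, -0.3183, 0.0439]
orientation: [2.708, 1.589, 0.001]
force: [0.4, 0.3, -0.9]
opening: 0.0157
```

```bash
python3 -m inch '[[[0,0,0.1,0,0,0,1],[0,0,0.1,0,0,0,1],[0,0,0,0,0,0,1],[0,0,0,0,0,0,1]]]'
```

```text
t: 11.8
tool_pos: [0.4312, -0.3179, 0.041]
orientation: [2.71, 1.589, 0.0]
force: [0.1, 0.1, -1.5]
opening: 0.0159
```

```bash
python3 -m inch '[[[0,0,0.1,0,0,0,1],[0,0,0,0,0,0,1],[0,0,0,0,0,0,1]]]'; python3 -m inch '[[[0,0,0.1,0,0,0,1],[0,0,0,0,0,0,1],[0,0,0,0,0,0,1]]]'
```

```text
t: 12.1
tool_pos: [0.4311, -0.3178, 0.0397]
orientation: [-2.71, -1.589, 0.0]
force: [-0.5, -0.2, -0.7]
opening: 0.0158
t: 12.4
tool_pos: [0.4312, -0.3178, 0.0388]
orientation: [-2.71, -1.589, -0.0]
force: [-0.5, 0.1, -1.7]
opening: 0.0161
```

```bash
python3 -m inch '[[[0,0,0.1,0,0,0,1],[0,0,0,0,0,0,1],[0,0,0,0,0,0,1]]]'; python3 -m inch '[[[0,0,0.1,0,0,0,1],[0,0,0,0,0,0,1],[0,0,0,0,0,0,1]]]'
```

```text
t: 12.7
tool_pos: [0.4312, -0.3178, 0.0387]
orientation: [-2.71, -1.589, 0.0]
force: [-3.5, 2.5, 7.9]
opening: 0.0159
t: 13.0
tool_pos: [0.4313, -0.3179, 0.0387]
orientation: [-2.71, -1.589, 0.0]
force: [-7.2, 6.3, 18.3]
opening: 0.0157
```

Contact is exactly at the predicted height. I'll relieve the press, open and rise.

```bash
python3 -m inch '[[[0,0,-0.1,0,0,0,1],[0,0,-0.08,0,0,0,1],[0,0,0,0,0,0,1],[0,0,0,0,0,0,0.5]]]' 10; python3 -m inch '[[[0,0,0,0,0,0,-0.2],[0,0,0,0,0,0,-1],[0,0,0,0,0,0,-1],[0,0,0,0,0,0,-1],[0,0,0,0,0,0,-1]]]'
python3 -m inch '[[[0,0,0,0,0,0,-1],[0,0,0,0,0,0,-1],[0,0,0,0,0,0,-1],[0,0,0,0,0,0,-1],[0,0,0,0,0,0,-1]]]'
```

```text
t: 13.4
tool_pos: [0.4312, -0.3178, 0.0385]
orientation: [-2.71, -1.589, 0.0]
force: [0.4, 0.1, -0.2]
opening: 0.0206
t: 13.9
tool_pos: [0.4312, -0.3178, 0.0386]
orientation: [-2.71, -1.589, 0.0]
force: [0.1, 0.4, 0.8]
opening: 0.0586
t: 14.4
tool_pos: [0.4312, -0.3178, 0.0386]
orientation: [-2.71, -1.589, -0.0]
force: [0.5, 0.5, 0.2]
opening: 0.0925
```

```bash
python3 -m inch '[[[0,0,-1,0,0,0,-1],[0,0,-3,0,0,0,-1],[0,0,-4,0,0,0,-1],[0,0,-4,0,0,0,-1],[0,0,-4,0,0,0,-1]]]'; python3 -m inch '[[[0,0,-2,0,0,0,-1],[0,0,0,0,0,0,-1],[0,0,0,0,0,0,-1],[0,0,0,0,0,0,-1]]]'
python3 - <<'E'
from h import *
cv2.imwrite("pics/end.png",np.vstack([cv2.resize(cam("side")[0][200:],(560,220)),cam("wrist")[0][:280]]))
E
```

```text
t: 14.9
tool_pos: [0.431, -0.3177, 0.2011]
orientation: [2.709, 1.589, 0.0]
force: [-0.1, 0.4, -0.4]
opening: 0.0926
t: 15.3
tool_pos: [0.4304, -0.3172, 0.2169]
orientation: [-2.708, -1.588, 0.001]
force: [0.6, 0.4, -0.2]
opening: 0.0928
```

View pics/end.png

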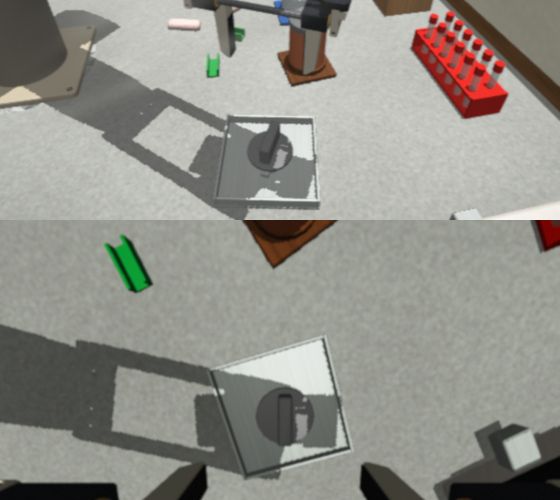

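The cap stands upright in the middle of the tray with its bar on top, at side-view (270,150) and wrist-view (285,415) in the stacked picture. The gripper is clear.

```bash
python3 -c "
from plant import robot
robot.close_job()"
```

```text
the job is handed in; nothing more can be done
```

The bar-grip cap is off its bucket and standing upright, bar on top, near the middle of the tray. The job is handed in at about 15.4 s of the 48 s allowed; it reported no verdict.

**What I did:** I gripped the bar and pushed the cap down about 10 mm. I held it there while turning it about 65° anticlockwise, let it rise and lifted it off. I lowered it until it touched the tray floor, eased off the pressure, opened the gripper and backed away.

**Checks that agreed:**
- **Catch:** about 3 N of spring force remained when the cap came back up to its fitted height, and only its weight was left a few mm higher, so it was free.
- **Set-down:** contact came with the fingertips at 38.7 mm, the height predicted for the tray floor. The arm was within about 3 mm of the measured tray centre.
- **After release:** the last picture shows the cap upright and centred in the tray, with the gripper well above and touching nothing.

**Small disagreements:**
- Triangulated heights scattered by several mm: the two ends of the bar's top read 147 and 160 mm against 152 stated, and the tray rim read 15–24 mm against 22.
- Finding the tray centre two ways gave results about 6 mm apart in y.
- While settling onto the tray the arm briefly pressed with about 18 N before I relieved it, well below the limits.

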